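Load the counting head and lock its cover

TASK

Stand the sample jar with the black contents upright in the middle of the white pad of the counting head and let go of it. Then set the aluminium cover over it, flat on the head with its two ears pointing at the two yellow marks, and last turn the closing ring clockwise by its red post until its white pointer stands at the green mark. Set things down rather than dropping them, and leave the two yellow jars and the survey meter where they are.

Things in the scene. Friction and masses are not known exactly. Their poses are not given: they have to be found in the camera images.
- counter: counting head fixed to the desk: grey round base plate, 224 mm across, 16 mm high; on it an aluminium step 124 mm across, top 26 mm over the desk, where the cover's flange sits. Black block at the back (+x 90 to 130 mm, 34 high). Origin at the centre of the underside, z up. Yellow ear marks lie on the plate along its +x and -x. Bearings below are in its plane, from +x towards +y
- seat (a point): centre of the top of the white pad in the middle of the head, 33 mm over the desk, where the jar's underside goes; pad 66 mm across, edge chamfered to 60 mm
- lock_mark (a point): middle of the green (locked) mark, on the plate 105 mm from the head's centre at bearing 81.2 deg; the red (open) mark lies at bearing 150 deg
- collar (a joint): angle (rad) of the dark closing ring, captive on the head's vertical centre axis. 0 = pointer at the red open mark, grows clockwise seen from above, 1.2 = pointer at the green mark; stops at -0.3 and 1.5. Starts open, -0.2 to 0.3. Post and pointer stand at bearing 150 deg minus this angle. Dry friction about 0.12 N m (1.5 N at the post): stays where it is left, no click
- ring_top (a point): centre of the ring's top, 49 mm over the desk, turns with it. Ring 130 mm inside, 150 mm outside, 18 to 49 mm high; two inward lugs (109 mm between tips, 40 to 49 mm high, each about 32 deg wide) at bearings 68.8 and 248.8 deg minus the ring angle: clear of the ears while open, over the ears of the seated cover at 1.2
- post (a point): centre of the top of the red upright round post on the closing ring: 18 mm diameter, 65 mm tall (36 to 101 mm over the desk), 85 mm from the ring's axis, with a white pointer just outside it; grip or push it from above
- cover: loose aluminium cover, an upside-down cup, about 0.3 kg, upright on the desk: 84 mm outside, 74 mm inside diameter, inner depth 68 mm; at its foot a flange 104 mm across, 8 mm thick, with two ears 30 mm wide along its +x and -x, 120 mm tip to tip. Alike after half a turn. Origin at the centre of the underside, z up; seated, it lies 26 mm over the desk at the head's centre
- cover_bar (a point): centre of the black grip bar on top of the cover, 88 mm over its origin; bar 60 mm long along the cover's x (the ears' line), 20 mm wide, 73 to 103 mm over the origin
- black_jar: the sample: loose jar with black contents and a white ribbed cap, 53 mm diameter, 55 mm tall, cap 52 mm across over the top 13 mm, about 0.07 kg. Origin at the centre of the underside, z up
- yellow_jar_a: jar of the same shape with yellow contents, a bystander; origin at the centre of the underside
- yellow_jar_b: another jar with yellow contents, a bystander; origin at the centre of the underside
- meter: yellow survey meter lying on the desk, 163 x 66 x 67 mm, a bystander; origin at the centre of the underside
Mind the look-alikes: they are no part of the job. Leave any orange look-alike of the black_jar alone.

How it is judged:
On the way, in this order (a step that is already met when the one before it is completed fails the run):
1. the black jar stands released on the white pad (horizontal distance between black_jar and seat below 0.012 m and z of black_jar in the frame of seat between -0.004 and 0.004 m and angle between black_jar's own z axis and vertical below 0.08 rad and contact force between the fingers and black_jar below 0.1 N), for 0.2 s.
2. the cover sits released on the head over the jar, ears at the yellow marks, the ring not yet locked (horizontal distance between black_jar and seat below 0.012 m and z of black_jar in the frame of seat between -0.004 and 0.004 m and angle between black_jar's own z axis and vertical below 0.08 rad and horizontal distance between cover and counter below 0.008 m and z of cover in the frame of counter between 0.022 and 0.03 m and angle between cover's own z axis and vertical below 0.06 rad and angle between the x axis of cover and the x axis of counter, either way round below 0.2 rad and contact force between the fingers and cover below 0.1 N and value of joint collar below 0.9 rad), for 0.2 s.
3. the ring's pointer is at the green mark (horizontal distance between cover and counter below 0.008 m and z of cover in the frame of counter between 0.022 and 0.03 m and angle between cover's own z axis and vertical below 0.06 rad and angle between the x axis of cover and the x axis of counter, either way round below 0.2 rad and value of joint collar between 1.1 and 1.3 rad), for 0.2 s.
At the end, for the whole second after the job is handed in: The black jar stands upright on the white pad, within 12 mm of its middle; the cover sits flat on the head over it (within 8 mm of centre and 4 mm of its seated height, ears within 0.2 rad of the yellow marks); the ring stands within 0.1 rad of the green mark (1.1 to 1.3); all is at rest (all of step 3 and horizontal distance between black_jar and seat below 0.012 m and z of black_jar in the frame of seat between -0.004 and 0.004 m and angle between black_jar's own z axis and vertical below 0.08 rad and velocity of joint collar between -0.05 and 0.05 rad/s and linear speed of each of cover, black_jar below 0.02 m/s); the robot touches nothing.
It fails at once if a yellow jar or the survey meter is shifted by more than 30 mm (distance of any of yellow_jar_a, yellow_jar_b, meter from where it was at the start of the episode above 0.03 m).
It fails at once if the black jar or the cover is dropped (moves faster than 0.6 m/s while not held, a fall of about 2 cm) ((contact force between the fingers and black_jar below 0.1 N and linear speed of black_jar above 0.6 m/s) or (contact force between the fingers and cover below 0.1 N and linear speed of cover above 0.6 m/s)).
It also fails if it takes over 69 s, if anything falls off the work surface, if the arm or the gripper's body presses on something with over 40 N, if the wrist force passes 120 N, or if a joint passes its speed limit or range.

ROBOT

A 6-joint arm with a two-finger parallel gripper is mounted at the origin on a cart in front of the work surface, level with it; the furniture and walls round the work are solid. World frame = base frame: x ahead of the robot, y to its left, z up, the work surface at z = 0. Lengths are in m, angles in rad, forces in N, time in s.
With the tool pointing down it reaches from about 0.3 to 0.875 m from the base axis. Payload 4.2 kg.
Tool frame: the origin (TCP) lies on the centre line of the jaws, within the pads' length; the fingertips stand 19 mm ahead of it and the grasp point (between the pads) is the TCP (arm.tip_reach is the distance from the TCP to the fingertips, in m); z points along the fingers, y is the line along which they close (so a half turn about z gives the same grasp; the last joint's range is limited). The gripper opens to 85 mm and grips with 20 to 120 N. Pads are 22 mm wide; open, the fingers measure 114 mm over their backs; the gripper's body (76 mm by 85 mm) begins 54 mm behind the grasp point. The pads swing forward as they close: fully open they stand 13 mm farther back than shut.
Start: joints at [-1.357, 0.32, 1.565, -0, 1.257, -0.02], TCP at [0.133, -0.559, 0.25] pointing down, gripper open.
Joint ranges: [-3.11, 3.11], [-0.84, 2.01], [0.21, 2.61], [-1.34, 4.49], [0.05, 2.63], [-2.56, 2.56]. Speed limits (rad/s): [2.57, 2.57, 3.14, 3.14, 3.14, 3.14].

INTERFACE

Orientations are given as a unit quaternion [w, x, y, z].
In Python, from cell import arm gives the robot as it stands. Calls block until the motion is done:
- arm.move_pose(position, orientation): joint-space move of the TCP to a pose.
- arm.move_straight(position, attitude=None, rate=0.15, max_force=None): straight line of the TCP; attitude=None keeps the orientation; rate is the mean speed in m/s. With max_force (N) it stops when the force on the tool has changed by that much, and returns True; else False.
- arm.move_joints(angles): joint-space move.
- arm.grip(opening): opening from 0.0 (shut) to 1.0 (fully open); the grip force is fixed at half the most; returns when the fingers have stopped.
- arm.hold(seconds).
- arm.ik(position, orientation): joint angles nearest the present ones, or None.
- arm.get_image(name): name is "scene" or "top"; returns a dict with "frame" (400x640x3 uint8, red, green, blue), "fx", "fy", "cx", "cy" (pixels), "rvec" (rotation vector, rad) and "tvec" (3), from world to camera coordinates, as OpenCV has them. Camera axes: x right, y down, z forward; pixel columns grow to the right and rows downward; lengths in m; the calibration is good to about 2 mm. A picture is of the moment at which its call begins. There is no depth.
A pose or a line that the arm cannot do raises arm.PlanningError and nothing moves.
- arm.sign_off(): hands the job in; it is judged then, once.
Readings, each from a call of its own:
- arm.get_t(): time.
- arm.get_joint_pos(): joint angles.
- arm.get_dq(): joint speeds.
- arm.get_effort(): joint torques, N m.
- arm.get_ee_pos(): TCP position.
- arm.get_tool_rot(): TCP orientation.
- arm.get_wrist_force(): force on the tool from outside, world axes, zero at the start.
- arm.get_wrist_torque(): the same for the moment, N m.
- arm.get_finger_gap(): opening from 0.0 (shut) to 1.0 (fully open).
- arm.get_grip_force(): force on a finger pad.
Only numpy, scipy, OpenCV 4.12 (cv2) and the standard library are available. Lean on these libraries where they do the work, as an engineer would, in place of code of your own. Each camera call takes 0.05 s, during which the arm holds its last target. There are 200 camera calls.

## Working session

There is one attempt and no reset: what is moved stays moved. The work goes in short steps, each a Python script; the robot and the scene stay as the last script left them, time stands still between calls to the robot, and variables do not carry over. Pictures are saved under pics/ and viewed, at most 10 in all, crops included, and the job is handed in when it is done.

```bash
mkdir -p pics; ls
cat > h.py <<'E'
import numpy as np, cv2
from cell import arm
def snap(n,f):
    d=arm.get_image(n); cv2.imwrite('pics/'+f,d['frame'][:,:,::-1]); 
    np.savez('pics/'+f[:-4],**{k:np.array(v) for k,v in d.items()}); return d
E
python3 - <<'E'
from h import *
for n in('scene','top'):
    d=snap(n,n+'.png'); R=cv2.Rodrigues(np.array(d['rvec'],float))[0]
    print(n,d['fx'],d['fy'],d['cx'],d['cy'],-R.T@np.array(d['tvec']).ravel(),R[2])
print(arm.get_ee_pos(),arm.get_tool_rot(),arm.get_t())
E
```

```text
pics
scene 444.2719814406843 444.2719814406843 321.982153216688 202.9821922558881 [-0.59589786  0.58644576  0.6674989 ] [ 0.81223087 -0.42694699 -0.39748873]
top 399.130162162672 399.130162162672 316.91678594238505 194.02936222686304 [ 0.44144308 -0.03838132  1.11234622] [ 0.10065072 -0.01227923 -0.99484604]
[ 0.13313356 -0.55897407  0.24955837] [-7.86468046e-04  9.93174736e-01  1.16633268e-01 -7.46462850e-05] 0.1
```

View pics/scene.png

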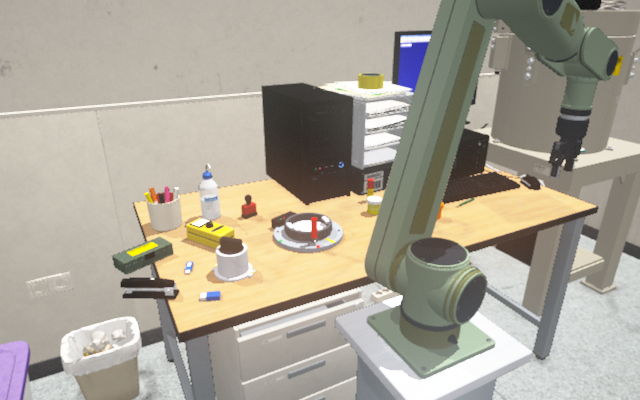

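View pics/top.png

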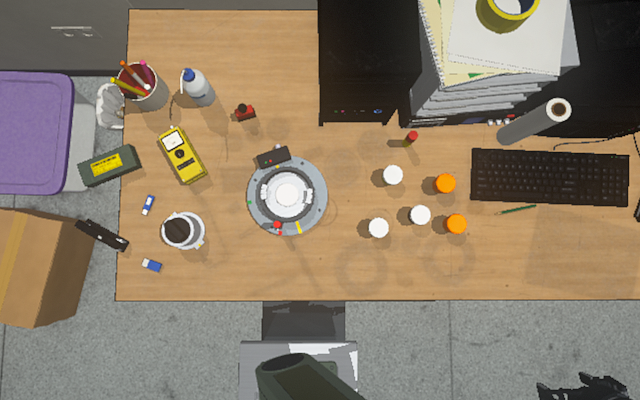

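The scene view is partly blocked by the arm. In the top view, white caps are at about (393,175), (378,228) and (420,215), the head at (287,195) and the cover at (180,231). I'll enlarge the top view.

```bash
cat >> h.py <<'E'
def load(f):
    d=dict(np.load('pics/'+f+'.npz')); K=np.array([[d['fx'],0,d['cx']],[0,d['fy'],d['cy']],[0,0,1]],float)
    R=cv2.Rodrigues(d['rvec'].astype(float))[0]; t=d['tvec'].astype(float).ravel(); return d['frame'],K,R,t
def proj(f,P):
    _,K,R,t=load(f); p=(np.atleast_2d(P)@R.T+t)@K.T; return p[:,:2]/p[:,2:]
def atz(f,uv,z):
    _,K,R,t=load(f); c=-R.T@t; r=R.T@np.linalg.inv(K)@np.array([*uv,1.]); return c+r*(z-c[2])/r[2]
def tri(f1,u1,f2,u2):
    A=[];b=[]
    for f,uv in((f1,u1),(f2,u2)):
        _,K,R,t=load(f); c=-R.T@t; r=R.T@np.linalg.inv(K)@np.array([*uv,1.]); r/=np.linalg.norm(r)
        M=np.eye(3)-np.outer(r,r); A.append(M); b.append(M@c)
    A=np.vstack(A);b=np.hstack(b);x=np.linalg.lstsq(A,b,rcond=None)[0]; return x,np.linalg.norm(A@x-b)
def crop(f,x,y,w,h,s,out):
    I=load(f)[0][y:y+h,x:x+w,::-1]; cv2.imwrite('pics/'+out,cv2.resize(I,None,fx=s,fy=s,interpolation=cv2.INTER_CUBIC))
E
python3 - <<'E'
from h import *
I=load('top')[0][...,::-1]
a=cv2.resize(I[140:250,235:340],None,fx=4,fy=4,interpolation=2)
b=cv2.resize(I[150:245,355:475],None,fx=3,fy=3,interpolation=2)
c=cv2.resize(I[195:265,145:225],None,fx=3.5,fy=3.5,interpolation=2)
O=np.zeros((540,800,3),np.uint8);O[:440,:420]=a;O[:285,430:790]=b;O[290:535,430:710]=c
cv2.imwrite('pics/c1.png',O)
for uv,z in(((393,175),.055),((378,228),.055),((420,215),.055),((287,193),.033),((180,231),.1)):
    p=atz('top',uv,z); print(uv,p,proj('scene',p))
# try the arm out of view
arm.move_joints([-2.1,0.0,1.565,0,1.4,0]); snap('scene','scene2.png')
E
```

```text
(393, 175) [ 0.59976092 -0.25556074  0.055     ] [[375.32746387 198.98471891]]
(378, 228) [ 0.45813993 -0.21292065  0.055     ] [[388.92012977 216.42012286]]
(420, 215) [ 0.49247061 -0.32530513  0.055     ] [[410.04232518 206.14898303]]
(287, 193) [0.55343541 0.02956751 0.033     ] [[308.89848665 226.32693002]]
(180, 231) [0.4503201  0.29363589 0.1       ] [[237.70197302 239.3387362 ]]
```

View pics/c1.png

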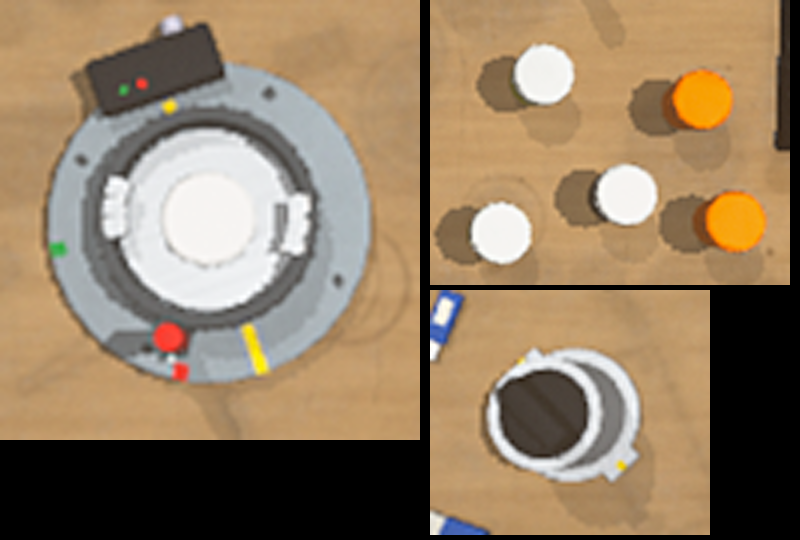

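View pics/scene2.png

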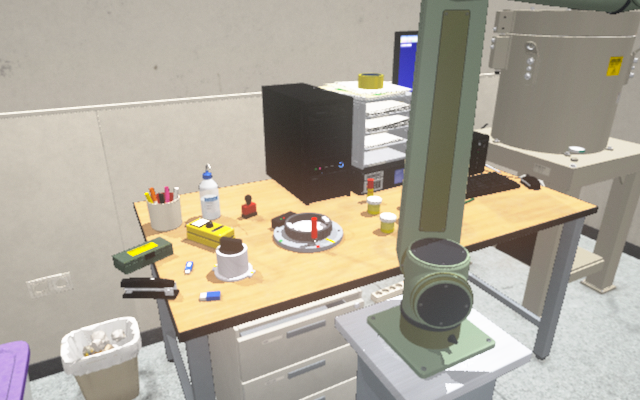

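The side view shows that the jars near scene (375,205) and (388,222) are the yellow ones. That makes the third white cap, top (420,215), the black jar. I'll lean the arm aside to check it and get a second view.

Run:
```python
from h import *
arm.move_joints([-2.1,0.6,1.4,0,1.14,0]); snap('scene','scene3.png'); print(arm.get_t(),arm.get_ee_pos())
I=load('scene3')[0][...,::-1]
a=cv2.resize(I[195:260,260:360],None,fx=4,fy=4,interpolation=2)
b=cv2.resize(I[185:245,355:455],None,fx=4,fy=4,interpolation=2)
c=cv2.resize(I[225:290,205:265],None,fx=4,fy=4,interpolation=2)
O=np.zeros((530,800,3),np.uint8);O[:260,:400]=a;O[:240,400:800]=b;O[265:525,:240]=c
cv2.imwrite('pics/c2.png',O)
```

```text
3.125 [-0.34525833 -0.61330694  0.13521787]
```

View pics/c2.png

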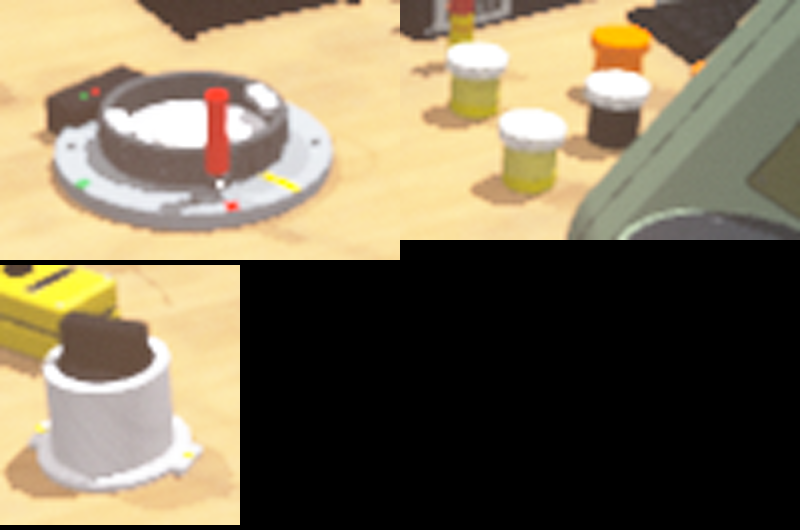

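The crop confirms it: the jar with dark contents has its cap top at scene (409,206). The closing post top is at (314,219), and the cover's ear dots are at (215,266) and (252,272). Next I triangulate these and fit the poses.

Run:
```python
from h import *
A=lambda x,y:((x+.5)/4-.5+235,(y+.5)/4-.5+140)
B=lambda x,y:((x-430+.5)/3-.5+355,(y+.5)/3-.5+150)
C=lambda x,y:((x-430+.5)/3.5-.5+145,(y-290+.5)/3.5-.5+195)
SA=lambda x,y:((x+.5)/4-.5+260,(y+.5)/4-.5+195)
SB=lambda x,y:((x-400+.5)/4-.5+355,(y+.5)/4-.5+185)
SC=lambda x,y:((x+.5)/4-.5+205,(y-265+.5)/4-.5+225)
for n,t,s in [('jar top',B(626,194),SB(617,83)),('ear1',C(520,362),SC(42,428)),('ear2',C(621,466),SC(188,455)),('bar',C(544,412),SC(105,320)),
 ('post',A(169,337),SA(217,95)),('yel',A(256,350),SA(282,182)),('green',A(58,249),SA(83,184)),('red',A(181,372),SA(232,206))]:
    print(n,np.r_[tri('top',t,'scene3',s)[0],tri('top',t,'scene3',s)[1]].round(4))
print('pad',atz('top',A(208,219),.033),'plate',atz('top',A(210,222),.016))
print('ylb',atz('top',A(168,106),.016),'ylf',atz('top',A(256,350),.016),'gr',atz('top',A(58,249),.016),'rd',atz('top',A(181,372),.016),'post',atz('top',A(169,337),.101))
print('jar',atz('top',B(626,194),.055),'bar',atz('top',C(544,412),.09),'ears',atz('top',C(520,362),.008),atz('top',C(621,466),.008))
# colour blobs & cap/white masks in top view, subpixel
I=load('top')[0].astype(int); 
cap=(I.min(2)>190)
n,l,st,ce=cv2.connectedComponentsWithStats(cap.astype(np.uint8))
for i in range(1,n):
    if st[i,4]>60 and 150<ce[i][0]<450 and 150<ce[i][1]<260: print(ce[i],st[i])
```

```text
jar top [ 0.4948 -0.3236  0.0575  0.0018]
ear1 [0.4945 0.3513 0.0106 0.0008]
ear2 [0.4139 0.2712 0.01   0.0023]
bar [0.4561 0.3053 0.1017 0.0075]
post [0.4689 0.0519 0.1015 0.0025]
yel [ 4.622e-01 -3.000e-04  1.880e-02  2.600e-03]
green [0.5314 0.136  0.0178 0.0028]
red [0.4472 0.0507 0.0182 0.0025]
pad [0.54968133 0.03056048 0.033     ] plate [0.5493077  0.03025488 0.016     ]
ylb [0.63023151 0.05991684 0.016     ] ylf [ 0.46132094 -0.00176023  0.016     ] gr [0.53063713 0.13454035 0.016     ] rd [0.4463888  0.04937171 0.016     ] post [0.46800234 0.0503174  0.101     ]
jar [ 0.49424196 -0.32535313  0.055     ] bar [0.45420961 0.30409155 0.09      ] ears [0.49444221 0.35170134 0.008     ] [0.41313047 0.27018745 0.008     ]
[392.80136986 174.17808219] [384 165  19  19 292]
[285.56563707 194.53796654] [ 261  173   51   44 1554]
[420.19471947 214.38283828] [411 205  20  20 303]
[186.25327511 230.18995633] [162 212  43  37 458]
[378.23684211 227.19736842] [369 218  19  20 304]
```

Checks: heights agree with the text to about 2 mm, and the head's marks fit a centre at (0.550, 0.031) with yaw 20°. The post radius comes out at 84 mm and the ring angle at about 0.06. Now I pick and place the jar.

```bash
cat >> h.py <<'E'
from scipy.spatial.transform import Rotation as Ro
def qd(deg):
    a=np.radians(deg); q=Ro.from_matrix(np.array([[-np.sin(a),np.cos(a),0],[np.cos(a),np.sin(a),0],[0,0,-1]])).as_quat(); return q[[3,0,1,2]]
def best(p,deg):
    c=[(abs(j[5]),d) for d in(deg,deg+180) for j in[arm.ik(p,qd(d))] if j is not None]; return min(c)[1]
H=np.array([.550,.031]); YAW=20.
E
python3 - <<'E'
from h import *
J=np.array([.4945,-.3245])
arm.move_joints([-1.357,.32,1.565,0,1.257,-.02])
q=qd(best([*J,.15],0)); arm.move_pose([*J,.15],q); arm.move_straight([*J,.032],rate=.12,max_force=12)
print(arm.get_ee_pos()); arm.grip(0.0); print(arm.get_finger_gap(),arm.get_grip_force(),arm.get_t())
arm.move_straight([*J,.16],rate=.15)
q=qd(best([*H,.16],YAW)); arm.move_pose([*H,.16],q)
snap('scene','s4.png'); print(arm.get_wrist_force(),arm.get_grip_force())
arm.move_straight([*H,.080],rate=.12); 
print(arm.move_straight([*H,.062],rate=.03,max_force=4),arm.get_ee_pos(),arm.get_wrist_force(),arm.get_t())
crop('s4',220,150,160,120,5,'c4.png')
E
```

```text
[ 0.49497973 -0.32491167  0.03276096]
0.5871923016881821 61.45402550697327 8.1083
[ 0.44581229  0.12638343 -1.33747239] 62.101088762283325
True [0.55001503 0.03104394 0.06591422] [-1.08127997 -0.40792967  5.43229272] 11.825
```

Contact came at TCP z 0.066, which puts the jar's underside at 33 mm, so it is on the pad. I release it and look.

Run:
```python
from h import *
arm.grip(0.85); arm.hold(.2); arm.move_straight([*H,.20],rate=.15)
arm.move_pose([.454,.311,.25],qd(best([.454,.311,.25],135)))
snap('top','t5.png'); snap('scene','s5.png'); print(arm.get_t(), arm.get_joint_pos())
I=load('t5')[0][...,::-1];S=load('s5')[0][...,::-1]
a=cv2.resize(I[140:250,235:340],None,fx=4,fy=4,interpolation=2)
c=cv2.resize(S[195:290,205:300],None,fx=4,fy=4,interpolation=2)
O=np.zeros((440,800,3),np.uint8);O[:440,:420]=a;O[:380,420:800]=c
cv2.imwrite('pics/c5.png',O)
```

```text
15.0083 [ 5.78630715e-01  2.81314195e-01  1.62174853e+00 -1.81834432e-04
  1.23915354e+00  1.36473680e+00]
```

View pics/c5.png

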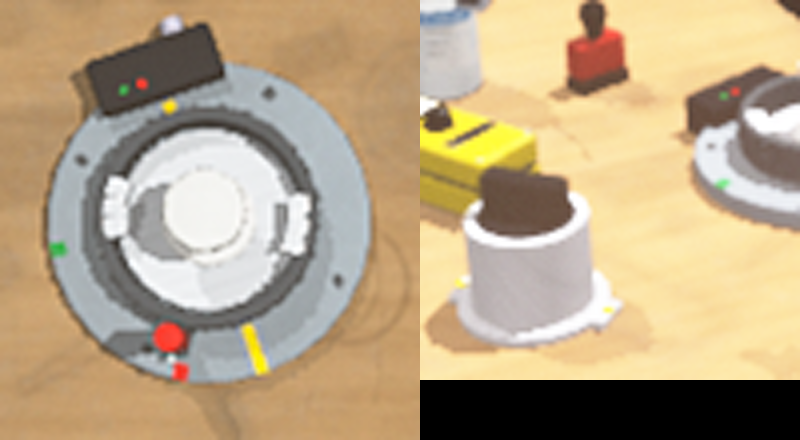

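The jar stands centred on the pad and the ring is untouched. The cover is as measured. I'll grasp it by the bar, hover over the head and check.

Run:
```python
from h import *
print('jar',atz('t5',((205.5)/4-.5+235,208.5/4-.5+140),.088))
C=np.array([.454,.311])
arm.move_straight([*C,.12],rate=.12); print(arm.move_straight([*C,.096],rate=.05,max_force=5),arm.get_ee_pos())
arm.grip(0.0); print(arm.get_finger_gap(),arm.get_grip_force())
arm.move_straight([*C,.235],rate=.15); print(arm.get_wrist_force())
arm.move_pose([*H,.235],qd(best([*H,.235],YAW+90))); arm.hold(.2)
snap('top','t6.png'); snap('scene','s6.png'); print(arm.get_t(), arm.get_joint_pos(),arm.get_grip_force(),arm.get_tool_rot(),arm.get_ee_pos())
I=load('t6')[0][...,::-1];S=load('s6')[0][...,::-1]
a=cv2.resize(I[140:250,235:335],None,fx=4,fy=4,interpolation=2)
c=cv2.resize(S[130:255,260:360],None,fx=4,fy=4,interpolation=2)
O=np.zeros((500,800,3),np.uint8);O[:440,:400]=a;O[:500,400:800]=c
cv2.imwrite('pics/c6.png',O)
```

```text
jar [0.55129285 0.02902706 0.088     ]
False [0.45403678 0.31103044 0.09581972]
0.22306913920712643 59.552189111709595
[ 0.31513667  0.06103519 -2.07109615]
19.9083 [3.70474612e-02 2.91943810e-01 1.64470787e+00 1.52113154e-04
 1.20487938e+00 1.25716971e+00] 58.845462799072266 [-6.60983738e-05  9.84672545e-01  1.74413223e-01  4.02963652e-05] [0.54992843 0.03193322 0.23504551]
```

View pics/c6.png

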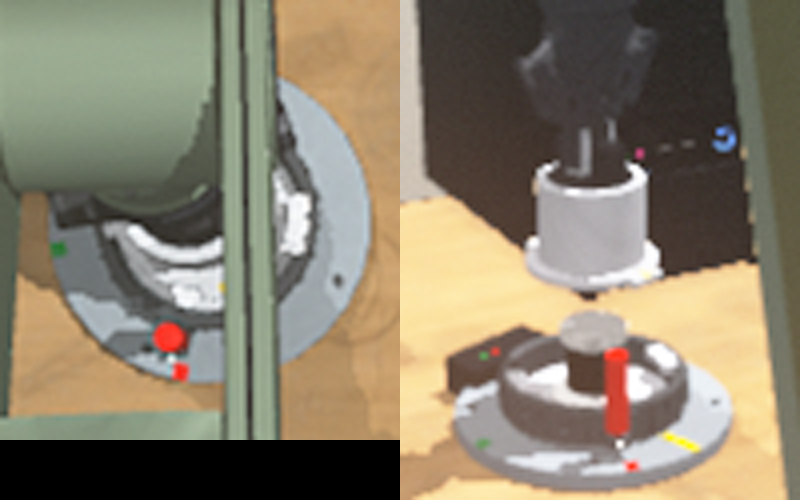

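The cover is held level. The front ear's yellow dot is at scene crop (646,275) and top crop (224,287), and the body's side edges are at 535 and 648. I compare these with the prediction.

Run:
```python
from h import *
s=((246.5)/4-.5+260,275.5/4-.5+130); t=(224.5/4-.5+235,287.5/4-.5+140)
print(tri('t6',t,'s6',s)); u=np.array([np.cos(np.radians(20)),np.sin(np.radians(20))])
P=[*(H-.0575*u),.148]; print(P,'pred s',proj('s6',P),s,'t',proj('t6',P),t)
print('axis col',proj('s6',[*H,.189]),(191.5+.5)/4-.5+260)
# ring / jar references seen in the same scene view
print('jar top pred',proj('s6',[*H,.088]),((193.5)/4-.5+260,331/4-.5+130))
print('ring top pred',proj('s6',[*H,.049]),((194)/4-.5+260))
```

```text
(array([0.49723946, 0.01393606, 0.14802452]), np.float64(0.0010556439141416079))
[np.float64(0.4959676743048103), np.float64(0.011333841758774048), 0.148] pred s [[322.3325979  198.39276871]] (321.125, 198.375) t [[291.43153261 211.74884137]] (290.625, 211.375)
axis col [[308.42810991 181.1055176 ]] 307.5
jar top pred [[308.78444282 211.1812618 ]] (307.875, 212.25)
ring top pred [[308.91662061 222.33753004]] 308.0
```

The cover, ring and jar all show the same −0.9 px offset in this view, so they are aligned relative to each other. I lower the cover.

Run:
```python
from h import *
arm.move_straight([*H,.160],rate=.1)
print(arm.move_straight([*H,.118],rate=.03,max_force=5),arm.get_ee_pos(),arm.get_wrist_force(),arm.get_t())
```

```text
True [0.54978843 0.03109462 0.12229905] [-0.12511977  0.08554954  4.65455995] 21.9417
```

It seated at the expected height (0.1223 against 0.1218). I release, lift, and look before turning the ring.

Run:
```python
from h import *
arm.grip(0.6); arm.hold(.2); arm.move_straight([*H,.22],rate=.15)
arm.move_pose([.40,.25,.25],qd(best([.40,.25,.25],90)))
snap('top','t7.png'); snap('scene','s7.png'); print(arm.get_t(),arm.get_joint_pos())
I=load('t7')[0][...,::-1];S=load('s7')[0][...,::-1]
a=cv2.resize(I[140:250,235:335],None,fx=4,fy=4,interpolation=2)
c=cv2.resize(S[165:260,260:360],None,fx=4,fy=4,interpolation=2)
O=np.zeros((440,800,3),np.uint8);O[:440,:400]=a;O[:380,400:800]=c
cv2.imwrite('pics/c7.png',O)
```

```text
25.4333 [ 5.33661773e-01  1.57162714e-01  1.78715430e+00 -7.88814080e-05
  1.19750809e+00 -1.03638124e+00]
```

View pics/c7.png

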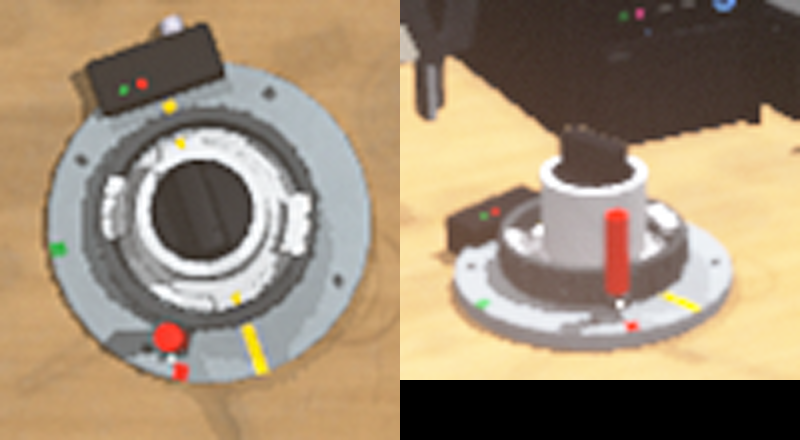

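The cover is seated flat. Its ear dots at crop (180,143) and (236,298) are centred on (208,220), the head's centre, and line up with the yellow marks. Now I turn the ring.

Run:
```python
from h import *
r=.085
pt=lambda th,z:[H[0]+r*np.cos(np.radians(th)),H[1]+r*np.sin(np.radians(th)),z]
t0=166.7;t1=170-np.degrees(1.2); Z=.092
def j6s(o): 
    v=[arm.ik(pt(t,Z),qd(t+90+o)) for t in(t0,134,t1)]; return [None if k is None else k[5] for k in v]
print(j6s(0),j6s(180))
o=min((0,180),key=lambda o:max(9 if k is None else abs(k) for k in j6s(o)))
arm.move_pose(pt(t0,.18),qd(t0+90+o))
print(arm.move_straight(pt(t0,Z),rate=.1,max_force=6),arm.get_ee_pos(),arm.get_joint_pos()[5])
arm.grip(0.0); print(arm.get_finger_gap(),arm.get_grip_force(),arm.get_wrist_force())
for t in np.linspace(t0,t1,9)[1:]:
    arm.move_straight(pt(t,Z),qd(t+90+o),rate=.06); print(round(t,1),arm.get_wrist_force().round(1))
print(arm.get_t()); 
arm.hold(.3); arm.grip(.6); arm.move_straight(pt(t1,.18),rate=.12)
arm.move_pose([.38,-.25,.3],qd(best([.38,-.25,.3],90))); arm.hold(.3)
snap('top','t8.png'); snap('scene','s8.png'); print(arm.get_t())
I=load('t8')[0][...,::-1];S=load('s8')[0][...,::-1]
a=cv2.resize(I[140:250,235:335],None,fx=4,fy=4,interpolation=2)
c=cv2.resize(S[165:260,260:360],None,fx=4,fy=4,interpolation=2)
O=np.zeros((440,800,3),np.uint8);O[:440,:400]=a;O[:380,400:800]=c
cv2.imwrite('pics/c8.png',O)
# red post top blob
F=I.astype(int); m=(F[...,2]>150)&(F[...,1]<70)&(F[...,0]<70)
n,l,st,ce=cv2.connectedComponentsWithStats(m.astype(np.uint8))
for i in range(1,n):
    x,y=ce[i]
    if 240<x<330 and 150<y<240 and st[i,4]>5:
        p=atz('t8',(x,y),.101)[:2]; d=p-H; print(ce[i],st[i,4],p,np.hypot(*d),'collar',np.radians(170-np.degrees(np.arctan2(d[1],d[0]))))
```

```text
[np.float64(1.8862241100061503), np.float64(2.5361489667210426), None] [np.float64(-1.2553685435836428), np.float64(-0.6054436868687505), np.float64(-0.006138596650047123)]
False [0.46776617 0.05073934 0.09250158] -1.255358777429983
0.1918492861844542 58.41552972793579 [-1.02615403 -0.28642054  6.06484654]
158.5 [-0.9  1.3  5.7]
150.3 [-0.6  0.8  6.3]
142.2 [-0.   1.4  6.5]
134.0 [-0.2  1.5  7. ]
125.8 [-1.   1.5  7. ]
117.6 [0.5 0.5 6.6]
109.4 [0.1 0.3 5.3]
101.2 [ 0.4 -0.2  5.7]
30.5667
34.1083
[270.  160.5] 6 [0.63018164 0.06940297] 0.08890379026579617 collar 2.5203937362535744
[252.84848485 198.24242424] 33 [0.53297449 0.11184617] 0.08261943204342047 collar 1.1887047961821742
[279.625 232.625] 8 [0.44600596 0.0431974 ] 0.10470691042589919 collar -0.057776976747119346
```

View pics/c8.png

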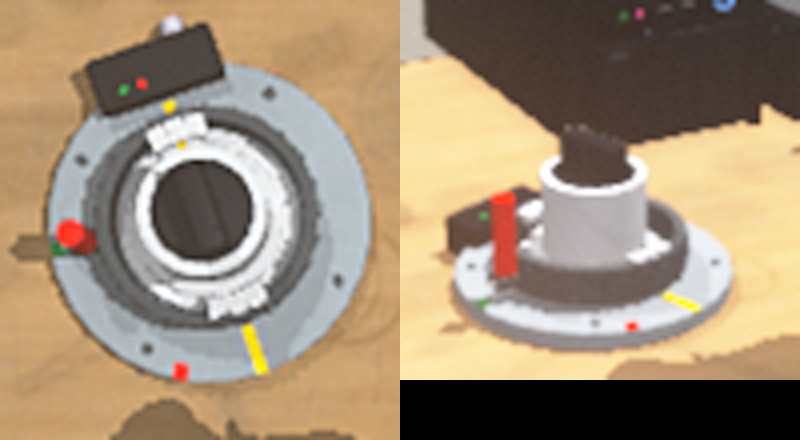

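The pointer stands at the green mark, with the measured ring angle at 1.19. The lugs are over the ears, the cover is flat and the gripper is clear, so I hand it in.

```bash
python3 -c "
from cell import arm
print(arm.sign_off())"
```

```text
the job is handed in; nothing more can be done
None
```

I handed the job in at about 34 s: the black jar is on the pad, the cover is seated with its ears at the yellow marks, and the ring measured 1.19 rad against 1.2 at the green mark. The hand-in call returned no verdict.

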